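# Set a mitred rail in the frame jig and clamp it

## Robot

A 6-joint arm with a two-finger parallel gripper is mounted at the origin on the work surface. World frame = base frame: x ahead of the robot, y to its left, z up, the work surface at z = 0. Lengths are in m, angles in degrees, forces in N, time in s.
With the tool pointing down it reaches from about 0.4 to 0.825 m from the base axis. Payload 7 kg.
Tool frame: the origin (TCP) lies on the centre line of the jaws, within the pads' length; the fingertips stand 22 mm ahead of it and the grasp point (between the pads) lies 3 mm ahead of it; z points along the fingers, y is the line along which they close (so a half turn about z gives the same grasp; the last joint's range is limited). The gripper opens to 88 mm and grips with 3 to 60 N. Pads are 19 mm wide; open, the fingers measure 130 mm over their backs; the gripper's body (78 mm by 193 mm) begins 47 mm behind the grasp point.
Start: joints at [-48.409, 20.546, 0.682, 0, -70.136, -16.507], TCP at [0.286, -0.611, 0.249] pointing down, gripper open.
Joint ranges: [-176.03, 176.03], [-82.01, 121.73], [-58.28, 71.71], [-173.87, 95.51], [-174.79, -0.11], [-173.66, 173.66]. Speed limits (degrees/s): [136.94, 136.94, 172.46, 180, 180, 180].

## Interface

Orientations are given as [roll, pitch, yaw] about the fixed x, y, z axes, in that order (R = Rz(yaw) Ry(pitch) Rx(roll)).
In Python, from plant import get_state, cams, r gives the robot as it stands.
- The arm moves only by the tool apply_moves, never from a script. Its argument "targets" is a list of rows, each an object with "dp": the shift along the world's x, y, z in m, a list of three; "yaw": the turn about the world's z in degrees. In form: [{"dp": [x, y, z], "yaw": yaw}, ...]. A call has 1 to 20 rows; each row is the pose to reach, as a shift and turn from the pose commanded when the call began; what a row does not reach only later rows make up. A row lasts 1/12 s, in which the tool goes at most 41.7 mm and 7.16 degrees, less where a joint would pass 70% of its speed; a pose out of reach is approached as far as the arm can. A call with a gripper value outside its range is refused whole. "grip" is the gripper command: -1 is fully open, 1 is shut, values between are in proportion, set as the call begins (left out, the last holds). The fingers move at their own pace and stop on an object; "squeeze" is the grip in N (left out, the last holds). Time passes only in rows, so rows that repeat a pose let the fingers close. It gives the time, the measured TCP pose, the force, the opening and the grip force at its end, in the units of the state.
- get_state(): the state, without advancing time (a new reading comes with each control period).
- cams.capture(name): name is "scene" or "top" or "wrist"; returns a dict with "image" (400x640x3 uint8, red, green, blue), "range_z" (400x640 float32, m along the optical axis (not along the pixel's ray), 0 where there is no reading), "fx", "fy", "cx", "cy" (pixels), "R" (3x3) and "t" (3): a world point X has camera coordinates R X + t; the wrist camera has in their place "T_tool_cam" (4x4, takes a point from camera to tool coordinates, whose origin is the TCP and whose axes are the flange's). Camera axes: x right, y down, z forward; pixel columns grow to the right and rows downward; lengths in m; the calibration is good to about 2 mm. A picture is of the moment at which its call begins: read the wrist's pose just before it.
- r.close_job(): hands the job in; it is judged then, once.
The state is a dict: "time_s": time; "joints": joint angles; "qd": joint speeds; "joint_torque": joint torques, N m; "tcp_pos": TCP position; "eef_rot": TCP orientation; "contact_force": force on the tool from outside, world axes, zero at the start; "moment": the same for the moment, N m; "gripper_width": finger opening in m; "gripper_force": force on a finger pad.
Only numpy, scipy, OpenCV 4.12 (cv2) and the standard library are available. Lean on these libraries where they do the work, as an engineer would, in place of code of your own. Each camera call takes 0.05 s, during which the arm holds its last target. There are 200 camera calls.

## Task

A mirror frame is being put together in the dark plywood corner jig. Take the longer of the two loose mitred rails, lay it flat in the jig and push it in until its outer edge is flush along the free fence and its mitre is pressed closed on the mitre of the rail pinned to the cross fence (which is bolted a little differently for every job), firmly but without bruising it. Only then swing the wooden cam lever round until the cam bites and holds the rail there; do not disturb the other things on the bench.

Things in the scene. Friction and masses are not known exactly. Their poses are not given: they have to be found in the camera images.
- rail: the loose rail to be set: light wood moulding, both ends mitred at 45 degrees, from above a trapezium 210 mm along its outer edge, 146 mm along its inner edge, 32 mm wide, 20 mm tall (24 along the outer half), about 90 g. Origin: centre of its underside, 16 mm from outer and inner side. Its x points to the outer side, its y along its length to the end that goes into the corner
- rail_toe (a point): sharp tip of the loose rail's outer edge at its +y end, (16, 105, 12) mm in the rail's frame; it goes into the corner. (A rebate 6 mm wide, 8 mm tall is cut away under the rail's inner edge: the inner side is wood only from 8 to 20 mm above the underside)
- rail_tail (a point): sharp tip of the loose rail's outer edge at its -y end, (16, -105, 12) mm in the rail's frame. When the rail is set, this half overhangs the end of the free fence, with bare board on both sides of it
- jig: corner jig, screwed to the bench: dark plywood board 18 mm thick (x -165 to 40, y -240 to 55 mm) with the free fence, 22 mm above the board, 26 thick: face in the plane x = 0 looking to -x, y 20 to -112 mm. Origin: in that plane, at the board's UNDERSIDE. Set right, the loose rail is turned as the jig, outer side at x = 0, underside at z = 18 mm, toe at y = c (see slots)
- slots: two slotted steel strips let flush into the board (frame as the jig's), with what is bolted to them: the cross fence, face to -y, 22 mm tall, x -25 to -150 mm, and pinned along it a 150 mm rail of the same moulding, mitred too. Its mitre face runs from (0, c) to (-32, c - 32) mm; the setting c, anywhere from -10 to 20 mm, is not told: find it by touch or sight
- cam: round eccentric of the cam clamp: plywood disc 36 mm across, rim faced with black rubber that draws the rail into the corner as it bites, 1.5 to 19.5 mm above the board, turning with the lever about a pivot 8 mm off its centre. Open, it leaves 8 to 11 mm between itself and the inner side of a rail that is flush on the fence. Origin: disc's axis, level with the board's top
- cam_lever (a joint): angle (rad) of cam and lever, 0 to 2.9; grows anticlockwise from above, the closing way. Starts open at 0.65 to 1.05; the disc meets the inner side of a flush rail at about 2.17, then bites. A stiff bolt (0.12 N m friction, no spring) keeps it where it is left: about 2 N at lever_push turns it freely, and pushing on there up to 5 to 10 N makes it bite well
- cam_pivot (a point): axis of the cam's bolt at half the lever's height, (-54.5, -95, 28.5) mm in the jig's frame
- lever_push (a point): on the centre line of the cam's lever at half its height, 70 mm from the pivot. The lever is a wooden bar 18 mm wide, 1.5 to 19.5 mm above the board, reaching 94 mm from the pivot. Open it points about to the jig's -x; it swings anticlockwise (through -x-y) until it points about to the jig's -y, alongside the rail, when the cam bites
- short_rail: the other loose piece of the same moulding with two mitred ends, but shorter: 150 mm along its outer edge. Bystander. Origin: centre of its underside
- offcut: square-ended offcut of the same moulding, 110 mm long. Bystander. Origin: centre of its underside
- glue: white plastic glue bottle, 48 mm across, 120 mm tall, standing. Bystander. Origin: centre of its underside
- lantern: yellow round solar lantern with a wire handle and a press button, 110 mm across, 195 mm tall. Bystander. Origin: centre of its underside
- tiffin: stainless steel tiffin carrier of three stacked tiers, 140 mm across, 240 mm tall. Bystander. Origin: centre of its underside
- bowl: open aluminium bowl, 170 mm across, 60 mm tall. Bystander. Origin: centre of its underside
- torch: grey plastic torch lying down, 164 mm long, 44 mm across the head. Bystander. Origin: under its middle
- cup: white ceramic cup with a chipped rim, 77 mm across, 68 mm tall. Bystander. Origin: centre of its underside

How it is judged:
By the outcome, as a careful person would: the job done as asked, in the order asked, and still so for the second after the job is handed in, with the robot touching nothing.
It also fails if it takes over 70 s, if anything falls off the work surface, if the arm or the gripper's body presses on something with over 40 N, if the wrist force passes 120 N, or if a joint passes its speed limit or range.

## Working session

There is one attempt and no reset: what is moved stays moved. The work goes in short steps, Python scripts to look and compute and a tool call to move; the robot and the scene stay as the last step left them, time stands still between calls to the robot, and variables do not carry over. Pictures are saved under pics/ and viewed, at most 10 in all, crops included, and the job is handed in when it is done.

Besides the shell and the picture viewer there is one more tool, called after "Call:" as name(argument=value, ...) on one line, values as JSON. apply_moves: Moves the arm, as the interface text tells. Its arguments: {"type":"object","properties":{"targets":{"type":"array","items":{"type":"object","properties":{"dp":{"type":"array","items":{"type":"number"}},"yaw":{"type":"number"}}}},"grip":{"type":"number"},"squeeze":{"type":"number"}},"required":["targets"]}

```bash
mkdir -p pics; ls; python3 - <<'E'
from plant import get_state,cams,r
import cv2,numpy as np
print(get_state())
for n in("scene","top"):
    d=cams.capture(n); np.savez(n+'.npz',**d); cv2.imwrite(f'pics/{n}0.png',d['image'][:,:,::-1]); print(n,d['fx'],d['cx'],d['cy'],d['R'],d['t'])
E
```

```text
pics
{'time_s': 0.0, 'joints': array([-4.84085816e+01,  2.05913568e+01,  6.34064550e-01, -2.13036992e-02,
       -7.01358359e+01, -1.65073867e+01]), 'qd': array([ 0.05039497,  0.01010859,  0.09893994, -0.03968366,  0.04901501,
       -0.0939729 ]), 'joint_torque': array([ 3.86285219e-04, -5.82716346e+01,  2.93060070e+01,  6.99741930e+00,
        6.86577841e-03, -1.55766948e-04]), 'tcp_pos': array([ 0.28596126, -0.61093178,  0.24762203]), 'eef_rot': array([ 1.79905019e+02, -7.26266392e-03, -1.54923217e+02]), 'contact_force': array([ 0.17345079, -0.51590685, -0.03184576]), 'moment': array([-0.04552958,  0.01912569, -0.0346771 ]), 'gripper_force': 0.0, 'gripper_width': 0.08776567275155718}
scene 470.72395353812567 322.1991299849134 197.78442242974873 [[ 0.81229613  0.5828784  -0.02068255]
 [ 0.31861944 -0.47317012 -0.82133531]
 [-0.48852498  0.66057763 -0.57007065]] [-0.42289586 -0.15412514  2.00507963]
top 419.2081235276864 322.7897541143079 201.07154352711075 [[ 0.02304611 -0.99972497 -0.00434188]
 [-0.98728874 -0.02207584 -0.15739632]
 [ 0.15725718  0.00791406 -0.98752597]] [-0.0602778   0.59288334  1.59533871]
```

View pics/top0.png

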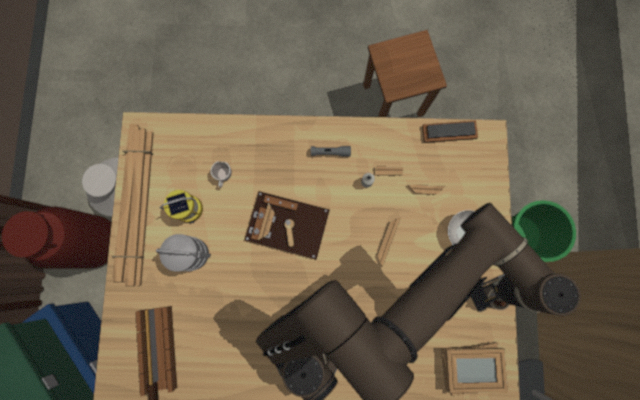

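View pics/scene0.png

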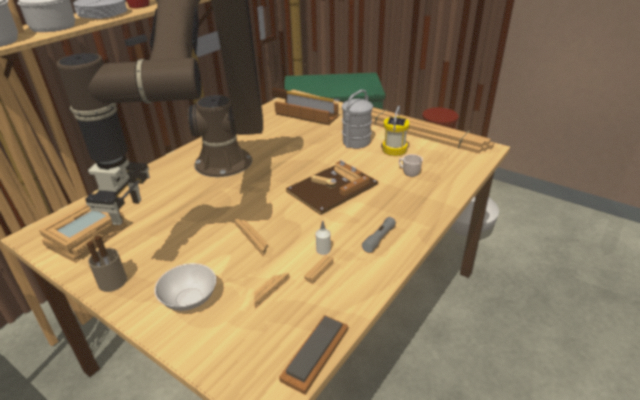

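```bash
cat > h.py <<'E'
import numpy as np,cv2
def ray(d,uv,z,R=None,t=None):
    R=d['R'] if R is None else R; t=d['t'] if t is None else t
    uv=np.atleast_2d(uv).astype(float)
    v=np.c_[(uv[:,0]-d['cx'])/d['fx'],(uv[:,1]-d['cy'])/d['fy'],np.ones(len(uv))]@R
    c=-R.T@t
    return c+v*((z-c[2])/v[:,2])[:,None]
E
python3 - <<'E'
import numpy as np,cv2
from h import ray
d=dict(np.load('top.npz')); im=d['image']
a=cv2.resize(im[180:270,235:335],None,fx=4,fy=4,interpolation=cv2.INTER_CUBIC)
b=cv2.resize(im[180:270,345:445],None,fx=4,fy=4,interpolation=cv2.INTER_CUBIC)
cv2.imwrite('pics/crop1.png',np.hstack([a,b])[:,:,::-1])
hsv=cv2.cvtColor(im,cv2.COLOR_RGB2HSV); 
m=(hsv[...,2]<90).astype(np.uint8); m[:185]=0;m[265:]=0;m[:,:235]=0;m[:,340:]=0
m=cv2.morphologyEx(m,cv2.MORPH_CLOSE,np.ones((9,9)))
c=max(cv2.findContours(m,0,2)[0],key=cv2.contourArea)
box=cv2.minAreaRect(c); print(box); print(ray(d,cv2.boxPoints(box),.018).round(4))
E
```

```text
((286.4766845703125, 224.8886260986328), (73.75215148925781, 51.254947662353516), 14.74356460571289)
[[ 0.4357  0.2584  0.018 ]
 [ 0.6348  0.2165  0.018 ]
 [ 0.5653 -0.0707  0.018 ]
 [ 0.3691 -0.0239  0.018 ]]
```

View pics/crop1.png

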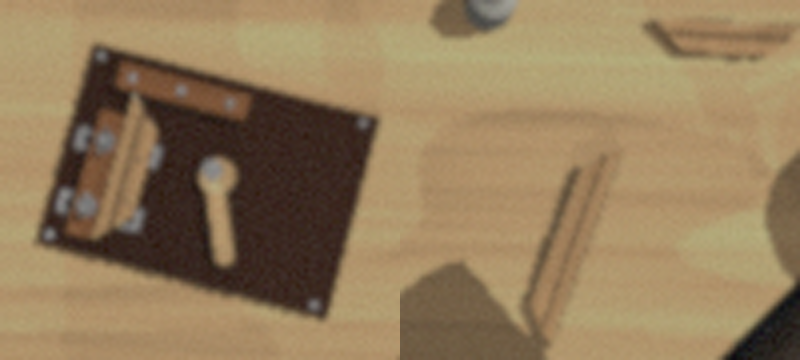

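The crop shows the jig on the left: fence along the top, pinned rail on the left, lever hanging down. On the right is the long rail, with its outer edge on the image right from about (399,217) to (382,266). Next I'll work out an approach pose.

```bash
python3 - <<'E'
import numpy as np
from h import ray
from plant import cams,get_state
d=dict(np.load('top.npz'))
p=ray(d,[(399.5,217.5),(381.75,265.75),(388.75,221.25),(376.25,256.25)],.02);print(p.round(3),np.linalg.norm(p[0]-p[1]),np.linalg.norm(p[2]-p[3]))
print(p.mean(0))
w=cams.capture('wrist');print(w['T_tool_cam'].round(3),w['fx'],w['fy'],w['cx'],w['cy'])
E
```

```text
[[ 0.539 -0.351  0.02 ]
 [ 0.349 -0.281  0.02 ]
 [ 0.524 -0.309  0.02 ]
 [ 0.385 -0.26   0.02 ]] 0.20267634650925773 0.14664133897879317
[ 0.4493386  -0.30039468  0.02      ]
[[ 0.    -0.957 -0.29   0.078]
 [ 1.     0.     0.001 -0.   ]
 [-0.001 -0.29   0.957 -0.136]
 [ 0.     0.     0.     1.   ]] 293.12261527248893 293.12261527248893 316.3189581155623 199.19544362728814
```

Call:
apply_moves(targets=[{"dp":[0.04,0.078,0],"yaw":-10},{"dp":[0.08,0.156,0],"yaw":-20},{"dp":[0.12,0.234,0],"yaw":-30},{"dp":[0.164,0.311,0],"yaw":-42.5},{"dp":[0.164,0.311,0],"yaw":-42.5},{"dp":[0.164,0.311,0],"yaw":-42.5},{"dp":[0.164,0.311,0],"yaw":-42.5},{"dp":[0.164,0.311,0],"yaw":-42.5},{"dp":[0.164,0.311,0],"yaw":-42.5},{"dp":[0.164,0.311,0],"yaw":-42.5},{"dp":[0.164,0.311,0],"yaw":-42.5},{"dp":[0.164,0.311,0],"yaw":-42.5}])

```text
time_s: 1.15
tcp_pos: [0.4501, -0.3002, 0.2485]
eef_rot: [-180.0, -0.0, 162.6]
contact_force: [0.1, -0.1, -0.2]
gripper_width: 0.0877
gripper_force: 0.0
```

```bash
cat >> h.py <<'E'
def wrist(tag):
    from plant import get_state,cams
    from scipy.spatial.transform import Rotation as Ro
    s=get_state(); w=cams.capture('wrist')
    T=np.eye(4);T[:3,:3]=Ro.from_euler('xyz',s['eef_rot'],degrees=True).as_matrix();T[:3,3]=s['tcp_pos']
    M=np.linalg.inv(T@w['T_tool_cam']); w['R']=M[:3,:3];w['t']=M[:3,3]
    np.savez(tag+'.npz',**w); cv2.imwrite(f'pics/{tag}.png',w['image'][:,:,::-1])
    print(s['time_s'],s['tcp_pos'].round(4),s['eef_rot'].round(2),s['contact_force'].round(2),s['gripper_width'],s['joints'].round(1))
    return w
def xyz(d):
    z=d['range_z'];v,u=np.mgrid[:z.shape[0],:z.shape[1]]
    P=np.stack([(u-d['cx'])/d['fx']*z,(v-d['cy'])/d['fy']*z,z],-1)
    return (P-d['t'])@d['R']
E
python3 - <<'E'
from h import *
w=wrist('w1')
P=xyz(w);z=P[...,2]
m=((w['range_z']>0)&(z>.009)&(z<.05)).astype(np.uint8)
m=cv2.morphologyEx(m,cv2.MORPH_OPEN,np.ones((3,3)))
for c in cv2.findContours(m,0,2)[0]:
    if cv2.contourArea(c)<300: continue
    k=np.zeros_like(m);cv2.drawContours(k,[c],-1,1,-1);q=P[(k*m)>0]
    r=cv2.minAreaRect(q[:,:2].astype(np.float32)*1000);print(cv2.boundingRect(c),r,q[:,2].mean(),np.percentile(q[:,2],95))
E
```

```text
1.15 [ 0.4501 -0.3002  0.2485] [-1.8000e+02 -2.0000e-02  1.6264e+02] [ 0.11 -0.11 -0.17] 0.08771260878981962 [-12.9   7.9 -16.3   0.  -65.8 -94.4]
(225, 314, 71, 22) ((646.3792724609375, -452.92999267578125), (110.83854675292969, 27.990262985229492), 76.7348403930664) 0.018827540752197856 0.023955089118104015
(40, 221, 77, 20) ((427.4354248046875, -620.9072265625), (66.75025177001953, 39.00199508666992), 85.7086410522461) 0.02591349993628379 0.047543048999492514
(298, 89, 31, 160) ((449.18170166015625, -304.67730712890625), (32.02362060546875, 203.7981414794922), 69.86099243164062) 0.022057603857603844 0.025103092256253623
(503, 25, 137, 182) ((486.173095703125, 31.926116943359375), (173.5290069580078, 205.80079650878906), 76.63727569580078) 0.019665511981237876 0.03338519480881085
```

View pics/w1.png

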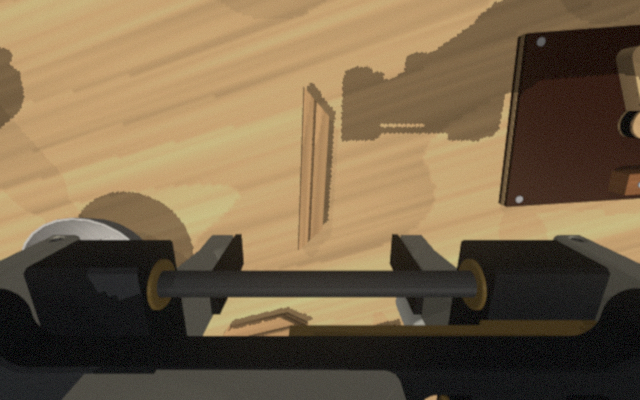

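The picture shows the rail in the middle, columns 300–330 and rows 88–250, with its longer edge on the left (world -y). The jig edge is at the right. Depth puts the rail centre at (0.449, -0.305) with its axis at -20.1°. I'll grasp it 45 mm toward the tail.

Call:
apply_moves(targets=[{"dp":[-0.022,0.006,-0.03],"yaw":-1.5},{"dp":[-0.043,0.011,-0.065],"yaw":-2.8},{"dp":[-0.043,0.011,-0.1],"yaw":-2.8},{"dp":[-0.043,0.011,-0.135],"yaw":-2.8},{"dp":[-0.043,0.011,-0.17],"yaw":-2.8},{"dp":[-0.043,0.011,-0.195],"yaw":-2.8},{"dp":[-0.043,0.011,-0.21],"yaw":-2.8},{"dp":[-0.043,0.011,-0.218],"yaw":-2.8},{"dp":[-0.043,0.011,-0.2225],"yaw":-2.8},{"dp":[-0.043,0.011,-0.2225],"yaw":-2.8},{"dp":[-0.043,0.011,-0.2225],"yaw":-2.8},{"dp":[-0.043,0.011,-0.2225],"yaw":-2.8}])

```text
time_s: 2.2
tcp_pos: [0.4078, -0.2898, 0.0271]
eef_rot: [180.0, 0.1, 159.8]
contact_force: [0.2, 0.8, 0.2]
gripper_width: 0.0876
gripper_force: 0.0
```

Call:
apply_moves(targets=[{"dp":[0,0,0],"yaw":0},{"dp":[0,0,0],"yaw":0},{"dp":[0,0,0],"yaw":0},{"dp":[0,0,0],"yaw":0},{"dp":[0,0,0],"yaw":0},{"dp":[0,0,0],"yaw":0},{"dp":[0,0,0],"yaw":0},{"dp":[0,0,0],"yaw":0},{"dp":[0,0,0],"yaw":0}], grip=1, squeeze=25)

```text
time_s: 2.95
tcp_pos: [0.4071, -0.2893, 0.026]
eef_rot: [-180.0, -0.0, 159.8]
contact_force: [1.0, -0.1, -0.3]
gripper_width: 0.033
gripper_force: 0.0
```

Call:
apply_moves(targets=[{"dp":[0,0,0],"yaw":0},{"dp":[0,0,0],"yaw":0},{"dp":[0,0,0],"yaw":0},{"dp":[0,0,0],"yaw":0},{"dp":[0,0,0.02],"yaw":0},{"dp":[0,0,0.05],"yaw":0},{"dp":[0,0,0.08],"yaw":0},{"dp":[0,0,0.11],"yaw":0}])

```text
time_s: 3.62
tcp_pos: [0.4065, -0.2892, 0.137]
eef_rot: [-180.0, -0.1, 159.8]
contact_force: [0.4, -0.4, -0.8]
gripper_width: 0.0318
gripper_force: 25.0
```

Call:
apply_moves(targets=[{"dp":[0,0.01,0.03],"yaw":6},{"dp":[0.01,0.03,0.06],"yaw":12},{"dp":[0.02,0.05,0.07],"yaw":18.5},{"dp":[0.03,0.07,0.07],"yaw":25},{"dp":[0.04,0.1,0.07],"yaw":31.5},{"dp":[0.05,0.12,0.07],"yaw":38},{"dp":[0.06,0.15,0.07],"yaw":44.5},{"dp":[0.07,0.17,0.07],"yaw":51},{"dp":[0.08,0.19,0.07],"yaw":57.5},{"dp":[0.09,0.21,0.07],"yaw":64},{"dp":[0.1,0.23,0.07],"yaw":70.5},{"dp":[0.11,0.25,0.07],"yaw":77},{"dp":[0.12,0.27,0.07],"yaw":83.5},{"dp":[0.121,0.29,0.07],"yaw":90},{"dp":[0.121,0.304,0.07],"yaw":96.5},{"dp":[0.121,0.304,0.07],"yaw":96.5},{"dp":[0.121,0.304,0.07],"yaw":96.5},{"dp":[0.121,0.304,0.07],"yaw":96.5},{"dp":[0.121,0.304,0.07],"yaw":96.5}])

```text
time_s: 5.2
tcp_pos: [0.5279, 0.014, 0.206]
eef_rot: [180.0, -0.0, -103.9]
contact_force: [0.1, 0.1, -1.2]
gripper_width: 0.032
gripper_force: 25.0
```

```bash
python3 - <<'E'
from h import *
w=wrist('w2')
cv2.imwrite('pics/w2b.png',cv2.resize(w['image'][:290,100:560],None,fx=1.7,fy=1.7,interpolation=cv2.INTER_CUBIC)[:,:,::-1])
E
```

```text
5.2 [0.5279 0.014  0.206 ] [ 1.7998e+02 -1.0000e-02 -1.0386e+02] [ 0.07  0.13 -1.18] 0.031984564316998754 [ 22.8   8.6 -21.3  -0.  -60.1 -36.7]
```

View pics/w2b.png

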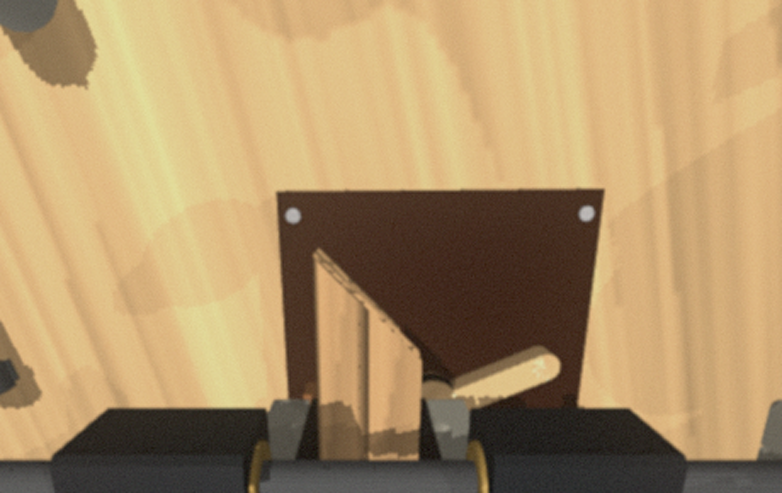

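The view looks along jig -y. It shows the free end of the board, with corners at crop (277,192) and (603,190), the lever open at right, and the held rail's tail tip at crop (316,250). I'll fit lines for the jig pose and the rail pose.

```bash
cat > jig.py <<'E'
from h import *
def line(p): 
    vx,vy,x,y=cv2.fitLine(np.float32(p),cv2.DIST_HUBER,0,.01,.01).ravel(); return np.array([x,y]),np.array([vx,vy])
def inter(a,b):
    s=np.linalg.solve(np.c_[a[1],-b[1]],b[0]-a[0]); return a[0]+s[0]*a[1]
E
python3 - <<'E'
from jig import *
w=dict(np.load('w2.npz'));im=w['image']
g=cv2.cvtColor(im,cv2.COLOR_RGB2HSV)[...,2].astype(int)
f=1.7
# crop->full
C=lambda u,v:(u/f+100,v/f)
dark=g<110
top=[(u,np.argmax(dark[100:150,u])+100-.5) for u in range(268,450,2)]
lft=[(np.argmax(dark[v,255:280])+255-.5,v) for v in range(118,225,2) ]
rgt=[(470-np.argmax(dark[v,430:470][::-1])+-.5,v) for v in range(118,225,2)]
L=[line(p) for p in(top,lft,rgt)]
print(L)
a=inter(L[0],L[1]);b=inter(L[0],L[2])
P=ray(w,[a,b],.018)[:,:2];print(a,b,P,np.linalg.norm(P[0]-P[1]))
xh=(P[0]-P[1])/np.linalg.norm(P[0]-P[1]);yh=np.array([-xh[1],xh[0]])
print('yaw',np.degrees(np.arctan2(xh[1],xh[0])))
lp=ray(w,[(L[1][0]+k*L[1][1]) for k in(-40,40)],.018)[:,:2];dv=lp[1]-lp[0];print('left edge dir',np.degrees(np.arctan2(dv[1],dv[0])))
O=(P[0]-40*xh*.001+.240*yh+ P[1]+.165*xh+.240*yh)/2;print('jig O',O)
X=xyz(w);print('board z',np.median(X[118:130,280:430,2]), 'rail top z',[X[int(v),int(u),2] for u,v in(C(335,380),C(395,390),C(335,330))])
# rail outer edge & tail using depth
m=(X[...,2]>.15)&(w['range_z']>0)
ed=[(np.argmax(m[v,270:320])+270-.5,v) for v in range(152,232,3)]
zr=np.median(X[190:220,292:305,2]);q=ray(w,ed,zr)[:,:2]
l=line(q);print('rail z',zr,'outer dir',np.degrees(np.arctan2(*l[1][::-1])),'first',ed[0],q[0])
rows=np.where(m[120:200,280:300].any(1))[0][0]+120;print('tail row',rows,ray(w,[(ed[0][0]+1,rows)],zr))
E
```

```text
[(array([350.4, 112.1], dtype=float32), array([ 0.9999687 , -0.00791069], dtype=float32)), (array([266. , 169.4], dtype=float32), array([0.05707125, 0.9983701 ], dtype=float32)), (array([447.8, 164.4], dtype=float32), array([ 0.12249959, -0.99246854], dtype=float32))]
[262.7641  112.79328] [454.35684 111.2776 ] [[ 0.56512816 -0.07357724]
 [ 0.36743409 -0.02648578]] 0.20322536450814283
yaw -13.39837955987673
left edge dir 76.53682055713325
jig O [0.58269292 0.16895375]
board z 0.018389490433079747 rail top z [np.float64(0.20422347260979526), np.float64(0.200447076696598), np.float64(0.20397996308516667)]
rail z 0.20428041880089554 outer dir 76.382935 first (np.float64(283.5), 152) [ 0.52891576 -0.04811181]
tail row 146 [[ 0.5277076  -0.05068717  0.20428042]]
```

Call:
apply_moves(targets=[{"dp":[-0.0052,-0.009,0],"yaw":0.1},{"dp":[-0.0052,-0.009,-0.03],"yaw":0.1},{"dp":[-0.0052,-0.009,-0.06],"yaw":0.1},{"dp":[-0.0052,-0.009,-0.09],"yaw":0.1},{"dp":[-0.0052,-0.009,-0.115],"yaw":0.1},{"dp":[-0.0052,-0.009,-0.135],"yaw":0.1},{"dp":[-0.0052,-0.009,-0.148],"yaw":0.1},{"dp":[-0.0052,-0.009,-0.154],"yaw":0.1},{"dp":[-0.0052,-0.009,-0.158],"yaw":0.1},{"dp":[-0.0052,-0.009,-0.16],"yaw":0.1},{"dp":[-0.0052,-0.009,-0.16],"yaw":0.1},{"dp":[-0.0052,-0.009,-0.16],"yaw":0.1}])

```text
time_s: 6.25
tcp_pos: [0.5235, 0.0057, 0.0469]
eef_rot: [-179.9, 0.0, -103.6]
contact_force: [0.8, -0.5, -1.6]
gripper_width: 0.0316
gripper_force: 25.0
```

```bash
python3 - <<'E'
from h import *
d=dict(np.load('top.npz'));O=np.array([.5827,.169]);a=np.radians(-13.45);x=np.array([np.cos(a),np.sin(a)]);y=np.array([-x[1],x[0]])
# pinned rail inner edge / outer edge / tip in jig frame
for uv in [(135,90),(160,130),(132,213),(97,238)]:
    q=ray(d,[(uv[0]/4+235,uv[1]/4+180)],.040)[0,:2]-O;print(uv,(q@x).round(4),(q@y).round(4))
from plant import get_state
s=get_state();q=s['tcp_pos'][:2]-O;print(q@x,q@y,s['contact_force'],s['moment'],s['tcp_pos'])
E
```

```text
(135, 90) 0.0028 -0.0028
(160, 130) -0.0291 -0.0374
(132, 213) -0.1144 -0.0332
(97, 238) -0.1463 -0.007
-0.019615315710218288 -0.1725785702062622 [ 0.76959235 -0.51776446 -1.57670163] [-0.00388434  0.06528821 -0.02756045] [0.52348146 0.00571715 0.04690374]
```

Call:
apply_moves(targets=[{"dp":[0,0,-0.001],"yaw":0},{"dp":[0,0,-0.002],"yaw":0},{"dp":[0,0,-0.002],"yaw":0},{"dp":[0,0,-0.002],"yaw":0},{"dp":[0,0,-0.002],"yaw":0}])

```text
time_s: 6.67
tcp_pos: [0.523, 0.0057, 0.0442]
eef_rot: [-180.0, 0.0, -103.6]
contact_force: [-0.3, 0.4, -1.5]
gripper_width: 0.0318
gripper_force: 25.0
```

Call:
apply_moves(targets=[{"dp":[0,0,-0.0005],"yaw":0},{"dp":[0,0,-0.0008],"yaw":0},{"dp":[0,0,-0.0008],"yaw":0},{"dp":[0,0,-0.0008],"yaw":0}])

```text
time_s: 7.0
tcp_pos: [0.5231, 0.0058, 0.044]
eef_rot: [-180.0, 0.0, -103.6]
contact_force: [-2.7, 0.8, 7.3]
gripper_width: 0.0317
gripper_force: 25.0
```

Call:
apply_moves(targets=[{"dp":[0,0,0.0005],"yaw":0},{"dp":[0.001,-0.0002,0.0005],"yaw":0},{"dp":[0.002,-0.0005,0.0005],"yaw":0},{"dp":[0.002,-0.0005,0.0005],"yaw":0},{"dp":[0.002,-0.0005,0.0005],"yaw":0}])

```text
time_s: 7.42
tcp_pos: [0.5252, 0.0052, 0.044]
eef_rot: [-180.0, 0.0, -103.6]
contact_force: [-1.3, 1.2, 5.7]
gripper_width: 0.0317
gripper_force: 25.0
```

Call:
apply_moves(targets=[{"dp":[0.0005,-0.0001,0],"yaw":0},{"dp":[0.001,-0.0002,0],"yaw":0},{"dp":[0.001,-0.0002,0],"yaw":0},{"dp":[0.001,-0.0002,0],"yaw":0}])

```text
time_s: 7.75
tcp_pos: [0.5261, 0.005, 0.044]
eef_rot: [-180.0, -0.0, -103.6]
contact_force: [-1.6, 1.0, 6.2]
gripper_width: 0.0321
gripper_force: 25.0
```

Call:
apply_moves(targets=[{"dp":[0.0005,-0.0001,0.0003],"yaw":0},{"dp":[0.001,-0.0002,0.0005],"yaw":0},{"dp":[0.001,-0.0002,0.0005],"yaw":0},{"dp":[0.001,-0.0002,0.0005],"yaw":0}])

```text
time_s: 8.08
tcp_pos: [0.5268, 0.0047, 0.044]
eef_rot: [180.0, -0.0, -103.6]
contact_force: [-1.6, 0.4, 0.3]
gripper_width: 0.0317
gripper_force: 25.0
```

Call:
apply_moves(targets=[{"dp":[0.0005,-0.0001,0],"yaw":0},{"dp":[0.001,-0.0002,0],"yaw":0},{"dp":[0.001,-0.0002,0],"yaw":0},{"dp":[0.001,-0.0002,0],"yaw":0}])

```text
time_s: 8.42
tcp_pos: [0.5271, 0.0046, 0.044]
eef_rot: [179.9, -0.0, -103.6]
contact_force: [-3.8, 3.3, 1.9]
gripper_width: 0.0316
gripper_force: 25.0
```

Call:
apply_moves(targets=[{"dp":[-0.0004,0.0001,0],"yaw":0},{"dp":[0.0003,0.003,0],"yaw":0},{"dp":[0.001,0.006,0],"yaw":0},{"dp":[0.0017,0.009,0],"yaw":0},{"dp":[0.0024,0.012,0],"yaw":0},{"dp":[0.0024,0.012,0],"yaw":0},{"dp":[0.0024,0.012,0],"yaw":0}])

```text
time_s: 9.0
tcp_pos: [0.53, 0.017, 0.0441]
eef_rot: [180.0, 0.0, -103.6]
contact_force: [-5.6, 2.4, 0.6]
gripper_width: 0.0316
gripper_force: 25.0
```

Call:
apply_moves(targets=[{"dp":[0.0003,0.001,0],"yaw":0},{"dp":[0.0005,0.002,0],"yaw":0},{"dp":[0.0005,0.002,0],"yaw":0},{"dp":[0.0005,0.002,0],"yaw":0}])

```text
time_s: 9.33
tcp_pos: [0.5303, 0.0185, 0.0441]
eef_rot: [179.9, -0.0, -103.6]
contact_force: [-4.2, -0.5, 0.2]
gripper_width: 0.032
gripper_force: 25.0
```

Call:
apply_moves(targets=[{"dp":[0.0002,0.001,0],"yaw":0},{"dp":[0.0004,0.002,0],"yaw":0},{"dp":[0.0004,0.002,0],"yaw":0},{"dp":[0.0004,0.002,0],"yaw":0}])

```text
time_s: 9.67
tcp_pos: [0.5308, 0.0205, 0.044]
eef_rot: [180.0, -0.0, -103.6]
contact_force: [-5.1, -0.5, -0.0]
gripper_width: 0.0315
gripper_force: 25.0
```

Call:
apply_moves(targets=[{"dp":[0.0002,0.001,0],"yaw":0},{"dp":[0.0004,0.002,0],"yaw":0},{"dp":[0.0004,0.002,0],"yaw":0},{"dp":[0.0004,0.002,0],"yaw":0}])

```text
time_s: 10.0
tcp_pos: [0.5313, 0.0226, 0.044]
eef_rot: [180.0, -0.0, -103.6]
contact_force: [-4.1, -0.7, 0.2]
gripper_width: 0.0318
gripper_force: 25.0
```

Call:
apply_moves(targets=[{"dp":[0.0002,0.001,0],"yaw":0},{"dp":[0.0004,0.0015,0],"yaw":0},{"dp":[0.0004,0.0015,0],"yaw":0},{"dp":[0.0004,0.0015,0],"yaw":0}])

```text
time_s: 10.33
tcp_pos: [0.5317, 0.0241, 0.0441]
eef_rot: [180.0, -0.0, -103.6]
contact_force: [-4.4, -0.1, -0.7]
gripper_width: 0.0316
gripper_force: 25.0
```

Call:
apply_moves(targets=[{"dp":[0.0002,0.0008,0],"yaw":0},{"dp":[0.0003,0.0015,0],"yaw":0},{"dp":[0.0003,0.0015,0],"yaw":0},{"dp":[0.0003,0.0015,0],"yaw":0}])

```text
time_s: 10.67
tcp_pos: [0.532, 0.0256, 0.044]
eef_rot: [180.0, -0.0, -103.6]
contact_force: [-5.0, -0.6, 0.1]
gripper_width: 0.0318
gripper_force: 25.0
```

Call:
apply_moves(targets=[{"dp":[0.0002,0.0008,0],"yaw":0},{"dp":[0.0003,0.0015,0],"yaw":0},{"dp":[0.0003,0.0015,0],"yaw":0},{"dp":[0.0003,0.0015,0],"yaw":0}])

```text
time_s: 11.0
tcp_pos: [0.5324, 0.0271, 0.0441]
eef_rot: [180.0, -0.0, -103.6]
contact_force: [-5.2, -1.1, -0.9]
gripper_width: 0.0317
gripper_force: 25.0
```

Call:
apply_moves(targets=[{"dp":[0.0002,0.0008,0],"yaw":0},{"dp":[0.0003,0.0015,0],"yaw":0},{"dp":[0.0003,0.0015,0],"yaw":0},{"dp":[0.0003,0.0015,0],"yaw":0}])

```text
time_s: 11.33
tcp_pos: [0.5323, 0.0273, 0.0441]
eef_rot: [179.9, -0.1, -103.6]
contact_force: [-3.9, -8.3, -0.6]
gripper_width: 0.032
gripper_force: 25.0
```

Call:
apply_moves(targets=[{"dp":[0.0003,0.0002,0],"yaw":0},{"dp":[0.0006,0.0003,0],"yaw":0},{"dp":[0.0006,0.0003,0],"yaw":0},{"dp":[0.0006,0.0003,0],"yaw":0}])

```text
time_s: 11.67
tcp_pos: [0.5324, 0.0273, 0.044]
eef_rot: [179.9, -0.1, -103.6]
contact_force: [-5.5, -8.9, 1.1]
gripper_width: 0.0316
gripper_force: 25.0
```

```bash
python3 - <<'E'
from jig import *
w=wrist('w3')
from plant import get_state
s=get_state();print(s['contact_force'],s['moment'],s['eef_rot'])
cv2.imwrite('pics/w3b.png',cv2.resize(w['image'][:290,100:560],None,fx=1.7,fy=1.7,interpolation=cv2.INTER_CUBIC)[:,:,::-1])
from plant import cams
d=cams.capture('scene');np.savez('s3.npz',**d);t=cams.capture('top');np.savez('t3.npz',**t)
a=cv2.resize(d['image'][150:220,280:385],None,fx=5,fy=5,interpolation=cv2.INTER_CUBIC)
cv2.imwrite('pics/s3.png',a[:,:,::-1])
E
```

```text
11.6667 [0.5324 0.0273 0.044 ] [ 1.7989e+02 -1.5000e-01 -1.0364e+02] [-5.52 -8.91  1.08] 0.03155682037063314 [ 24.1  20.4 -31.1   0.1 -38.7 -37.8]
[-4.80943177 -9.3389023   2.04377085] [-3.37573816  1.90390908  0.35024711] [ 1.79890825e+02 -1.43226349e-01 -1.03640216e+02]
```

View pics/s3.png

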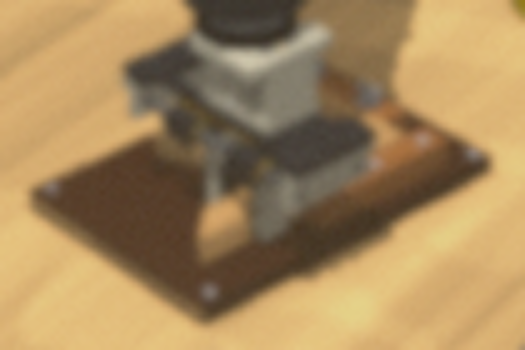

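View pics/w3b.png

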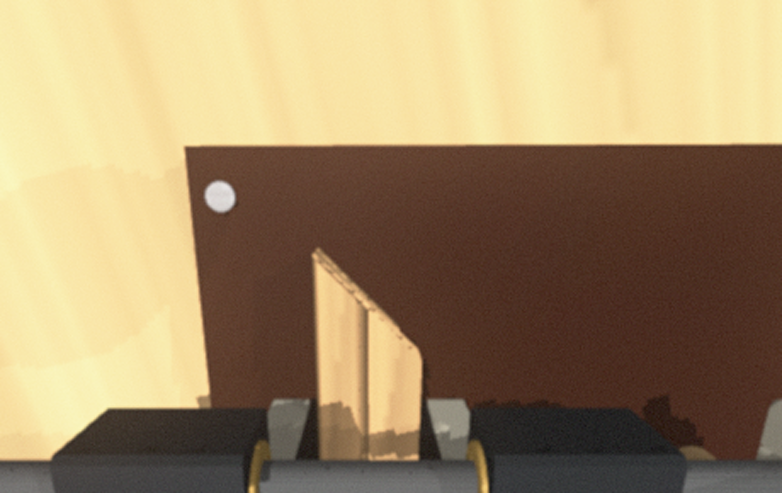

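Both pictures show the rail lying in the jig. Its tail tip at crop (316,250) overhangs the fence end, and it is parallel to the board's left edge. Contact forces are about 9 N on the mitre, and the fence is bearing too. Next I'll release and look at the corner.

Call:
apply_moves(targets=[{"dp":[0,0,0],"yaw":0},{"dp":[0,0,0],"yaw":0},{"dp":[0,0,0],"yaw":0},{"dp":[0,0,0],"yaw":0},{"dp":[0,0,0],"yaw":0},{"dp":[0,0,0],"yaw":0}], grip=-0.3)

```text
time_s: 12.32
tcp_pos: [0.534, 0.0292, 0.0445]
eef_rot: [-180.0, 0.0, -103.6]
contact_force: [-0.2, -0.3, -0.1]
gripper_width: 0.0567
gripper_force: 0.0
```

Call:
apply_moves(targets=[{"dp":[0,0,0.01],"yaw":0},{"dp":[0,0,0.035],"yaw":0},{"dp":[0,0,0.07],"yaw":0},{"dp":[0,0,0.105],"yaw":0},{"dp":[0,0.02,0.14],"yaw":0},{"dp":[0.005,0.045,0.17],"yaw":0},{"dp":[0.01,0.075,0.195],"yaw":0},{"dp":[0.015,0.105,0.215],"yaw":0},{"dp":[0.02,0.14,0.225],"yaw":0},{"dp":[0.022,0.17,0.225],"yaw":0},{"dp":[0.022,0.2,0.225],"yaw":0},{"dp":[0.022,0.2,0.225],"yaw":0},{"dp":[0.022,0.2,0.225],"yaw":0},{"dp":[0.022,0.2,0.225],"yaw":0},{"dp":[0.022,0.2,0.225],"yaw":0}], grip=1)

```text
time_s: 13.57
tcp_pos: [0.5554, 0.2281, 0.2697]
eef_rot: [-180.0, 0.0, -103.6]
contact_force: [-0.0, 0.3, -0.7]
gripper_width: 0.0006
gripper_force: 0.0
```

```bash
python3 - <<'E'
from jig import *
w=wrist('w4')
cv2.imwrite('pics/w4b.png',cv2.resize(w['image'][:290,150:510],None,fx=2.05,fy=2.05,interpolation=cv2.INTER_CUBIC)[:,:,::-1])
E
```

```text
13.5667 [0.5554 0.2281 0.2697] [-179.99    0.   -103.65] [-0.04  0.35 -0.65] 0.0005786880952531406 [ 41.   12.8  -7.3   0.  -69.8 -54.6]
```

View pics/w4b.png

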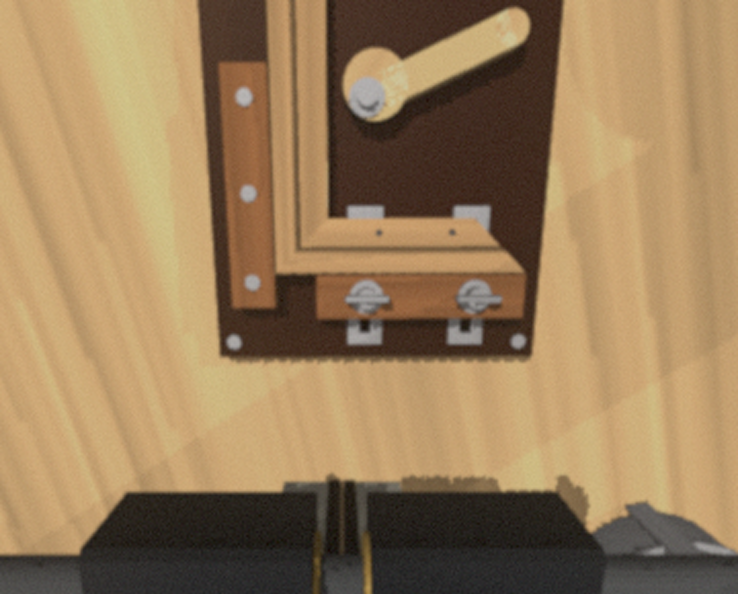

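The picture shows a closed mitre from crop (275,272) to (328,218), with the rail flush along the fence. The pivot bolt is at (368,95) and the lever tip at about (516,24). Next I'll compute the lever path.

```bash
python3 - <<'E'
from jig import *
w=dict(np.load('w4.npz'))
a=np.radians(-13.45);x=np.array([np.cos(a),np.sin(a)]);y=np.array([-x[1],x[0]])
F=lambda u,v:(u/2.05+150,v/2.05)
O=np.array([.5827,.169])
for n,uv,z in [('boardc1',(221,356),.018),('boardc2',(531,356),.018),('piv',(368,95),.043),('levertip',(516,24),.0375),('toe',(276,272),.042),('fence end',(243,63),.04)]:
    q=ray(w,[F(*uv)],z)[0,:2]; print(n,q.round(4),((q-O)@x).round(4),((q-O)@y).round(4))
P=O-.0545*x-.095*y;print('pivot w',P)
# contact at lever +y side; finger half-width hw
for th in range(195,275,10):
    t=np.radians(th)-0; u=np.cos(t)*x+np.sin(t)*y; n=np.sin(t)*x-np.cos(t)*y  # side clockwise
    p=P+.070*u+.0225*n
    print(th,p.round(4),'lever world dir',round(th-13.45,1),'yaw',round(th-13.45+90-360,1))
E
```

```text
boardc1 [0.6331 0.2125] 0.0389 0.054
boardc2 [0.435  0.2605] -0.1649 0.0546
piv [0.5068 0.0886] -0.0551 -0.0958
levertip [0.4215 0.0728] -0.1344 -0.131
toe [0.5807 0.1678] -0.0016 -0.0016
fence end [0.5689 0.0569] 0.0127 -0.1122
pivot w [0.50759807 0.08928206]
195 [0.437  0.1099] lever world dir 181.6 yaw -88.4
205 [0.4345 0.0973] lever world dir 191.6 yaw -78.4
215 [0.4342 0.0845] lever world dir 201.6 yaw -68.4
225 [0.4362 0.0718] lever world dir 211.6 yaw -58.4
235 [0.4403 0.0597] lever world dir 221.6 yaw -48.4
245 [0.4464 0.0485] lever world dir 231.6 yaw -38.4
255 [0.4545 0.0385] lever world dir 241.6 yaw -28.4
265 [0.4641 0.03  ] lever world dir 251.6 yaw -18.4
```

Call:
apply_moves(targets=[{"dp":[-0.02,-0.02,0],"yaw":3},{"dp":[-0.04,-0.04,0],"yaw":6},{"dp":[-0.065,-0.065,0],"yaw":9},{"dp":[-0.09,-0.09,-0.02],"yaw":12},{"dp":[-0.118,-0.117,-0.05],"yaw":14.2},{"dp":[-0.118,-0.117,-0.085],"yaw":14.2},{"dp":[-0.118,-0.117,-0.12],"yaw":14.2},{"dp":[-0.118,-0.117,-0.155],"yaw":14.2},{"dp":[-0.118,-0.117,-0.185],"yaw":14.2},{"dp":[-0.118,-0.117,-0.205],"yaw":14.2},{"dp":[-0.118,-0.117,-0.218],"yaw":14.2},{"dp":[-0.118,-0.117,-0.2245],"yaw":14.2},{"dp":[-0.118,-0.117,-0.2245],"yaw":14.2},{"dp":[-0.118,-0.117,-0.2245],"yaw":14.2}])

```text
time_s: 14.78
tcp_pos: [0.4379, 0.1116, 0.0452]
eef_rot: [-180.0, 0.0, -89.4]
contact_force: [-0.1, 0.5, 0.4]
gripper_width: 0.0002
gripper_force: 0.0
```

Call:
apply_moves(targets=[{"dp":[-0.0019,-0.0076,0],"yaw":6},{"dp":[-0.0029,-0.0139,0],"yaw":11},{"dp":[-0.0032,-0.0203,0],"yaw":16},{"dp":[-0.0032,-0.0267,0],"yaw":21},{"dp":[-0.0024,-0.0331,0],"yaw":26},{"dp":[-0.0012,-0.0394,0],"yaw":31},{"dp":[0.0007,-0.0455,0],"yaw":36},{"dp":[0.0007,-0.0455,0],"yaw":36}])

```text
time_s: 15.45
tcp_pos: [0.4389, 0.0661, 0.0461]
eef_rot: [-179.9, -0.0, -53.2]
contact_force: [0.7, -0.3, -0.2]
gripper_width: 0.0004
gripper_force: 0.0
```

Call:
apply_moves(targets=[{"dp":[0.0022,-0.006,0],"yaw":5},{"dp":[0.0051,-0.0117,0],"yaw":10},{"dp":[0.0083,-0.0172,0],"yaw":15},{"dp":[0.0122,-0.0223,0],"yaw":20},{"dp":[0.0164,-0.0272,0],"yaw":25},{"dp":[0.0164,-0.0272,0],"yaw":25}])

```text
time_s: 15.95
tcp_pos: [0.4558, 0.0393, 0.0458]
eef_rot: [-179.9, -0.1, -28.4]
contact_force: [-0.4, 0.5, -0.3]
gripper_width: 0.0006
gripper_force: 0.0
```

Call:
apply_moves(targets=[{"dp":[0.0046,-0.0044,0],"yaw":5},{"dp":[0.0096,-0.0085,0],"yaw":10}])

```text
time_s: 16.12
tcp_pos: [0.4644, 0.031, 0.0455]
eef_rot: [-179.9, -0.0, -18.5]
contact_force: [-1.4, 1.3, -0.2]
gripper_width: 0.0008
gripper_force: 0.8
```

Call:
apply_moves(targets=[{"dp":[0.0026,-0.0018,0],"yaw":2.5},{"dp":[0.0026,-0.0018,0],"yaw":2.5}])

```text
time_s: 16.28
tcp_pos: [0.4675, 0.0291, 0.0454]
eef_rot: [-180.0, -0.1, -16.1]
contact_force: [0.3, -0.2, 0.5]
gripper_width: 0.0005
gripper_force: 0.0
```

```bash
python3 - <<'E'
from jig import *
w=wrist('w5')
cv2.imwrite('pics/w5b.png',w['image'][:,:,::-1])
E
```

```text
16.2833 [0.4675 0.0291 0.0454] [-1.7995e+02 -6.0000e-02 -1.6090e+01] [ 0.32 -0.18  0.51] 0.0005162412400427454 [ 27.7  15.2 -39.3   0.  -35.3  46.1]
```

View pics/w5b.png

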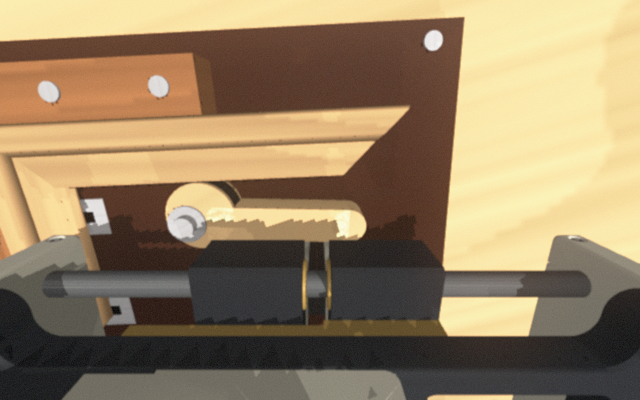

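The picture shows the lever alongside the rail at rows 200–238, almost parallel to it, with the cam just about to touch. The rail is still flush. I'll keep going until it bites.

Call:
apply_moves(targets=[{"dp":[0.0015,-0.0007,0],"yaw":1.2},{"dp":[0.003,-0.0014,0],"yaw":2.5},{"dp":[0.003,-0.0014,0],"yaw":2.5}])

```text
time_s: 16.58
tcp_pos: [0.4697, 0.0276, 0.0449]
eef_rot: [180.0, 0.0, -13.5]
contact_force: [-0.6, 0.1, 0.5]
gripper_width: 0.0005
gripper_force: 0.3
```

Call:
apply_moves(targets=[{"dp":[0.0015,-0.0006,0],"yaw":1.2},{"dp":[0.003,-0.0011,0],"yaw":2.5},{"dp":[0.003,-0.0011,0],"yaw":2.5}])

```text
time_s: 16.83
tcp_pos: [0.4727, 0.0263, 0.0447]
eef_rot: [180.0, 0.0, -10.9]
contact_force: [-0.4, -0.5, 0.5]
gripper_width: 0.0007
gripper_force: 0.4
```

Call:
apply_moves(targets=[{"dp":[0.0015,-0.0005,0],"yaw":1.2},{"dp":[0.003,-0.001,0],"yaw":2.5},{"dp":[0.003,-0.001,0],"yaw":2.5}])

```text
time_s: 17.08
tcp_pos: [0.4758, 0.0253, 0.0447]
eef_rot: [180.0, 0.0, -8.4]
contact_force: [0.4, -0.4, -0.3]
gripper_width: 0.0004
gripper_force: 0.5
```

Call:
apply_moves(targets=[{"dp":[0.0015,-0.0004,0],"yaw":1.2},{"dp":[0.003,-0.0008,0],"yaw":2.5},{"dp":[0.003,-0.0008,0],"yaw":2.5}])

```text
time_s: 17.33
tcp_pos: [0.4783, 0.0242, 0.0445]
eef_rot: [180.0, 0.1, -5.9]
contact_force: [-2.7, -0.7, 1.8]
gripper_width: 0.0003
gripper_force: 1.5
```

Call:
apply_moves(targets=[{"dp":[0.0008,-0.0002,0],"yaw":0.6},{"dp":[0.0015,-0.0004,0],"yaw":1.2},{"dp":[0.0015,-0.0004,0],"yaw":1.2}])

```text
time_s: 17.58
tcp_pos: [0.4792, 0.0237, 0.0445]
eef_rot: [179.9, 0.1, -4.7]
contact_force: [-5.5, -2.0, 2.0]
gripper_width: 0.0003
gripper_force: 2.6
```

Call:
apply_moves(targets=[{"dp":[0.0008,-0.0002,0],"yaw":0.6},{"dp":[0.0015,-0.0004,0],"yaw":1.2},{"dp":[0.0015,-0.0004,0],"yaw":1.2}])

```text
time_s: 17.83
tcp_pos: [0.4803, 0.0231, 0.0444]
eef_rot: [179.9, 0.2, -3.5]
contact_force: [-7.2, -1.3, 3.7]
gripper_width: 0.0
gripper_force: 3.3
```

Call:
apply_moves(targets=[{"dp":[0.0006,-0.0002,0],"yaw":0.5},{"dp":[0.001,-0.0003,0],"yaw":0.8},{"dp":[0.001,-0.0003,0],"yaw":0.8},{"dp":[0.001,-0.0003,0],"yaw":0.8}])

```text
time_s: 18.17
tcp_pos: [0.481, 0.0228, 0.0444]
eef_rot: [179.9, 0.2, -2.8]
contact_force: [-7.5, -0.5, 3.8]
gripper_width: 0.0006
gripper_force: 3.9
```

Call:
apply_moves(targets=[{"dp":[-0.006,0.001,0],"yaw":0},{"dp":[-0.015,0.003,0],"yaw":0},{"dp":[-0.02,0.004,0],"yaw":0},{"dp":[-0.02,0.004,0.02],"yaw":0},{"dp":[-0.02,0.004,0.05],"yaw":0},{"dp":[-0.02,0.004,0.085],"yaw":0},{"dp":[-0.02,0.004,0.12],"yaw":0},{"dp":[-0.02,0.004,0.16],"yaw":0},{"dp":[-0.02,0.02,0.2],"yaw":-5},{"dp":[-0.02,0.05,0.2],"yaw":-12},{"dp":[-0.02,0.08,0.2],"yaw":-19},{"dp":[-0.02,0.08,0.2],"yaw":-19},{"dp":[-0.02,0.08,0.2],"yaw":-19}])

```text
time_s: 19.25
tcp_pos: [0.4626, 0.1049, 0.2451]
eef_rot: [-179.9, -0.0, -21.5]
contact_force: [-0.6, -0.5, -0.5]
gripper_width: 0.0006
gripper_force: 0.0
```

```bash
python3 - <<'E'
from jig import *
w=wrist('w6')
E
```

```text
19.25 [0.4626 0.1049 0.2451] [-1.7992e+02 -5.0000e-02 -2.1540e+01] [-0.55 -0.46 -0.49] 0.0006199999020548002 [ 36.6   1.4 -24.   -0.  -64.5  31.8]
```

View pics/w6.png

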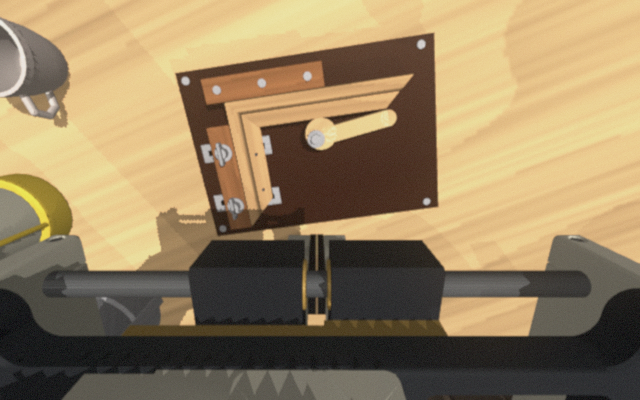

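The picture shows the rail flush on the fence, the mitre closed at (228,104), and the cam at (320,132) bearing on the rail with the lever alongside it. The gripper is clear, so I'm handing the job in.

```bash
python3 -c "
from plant import r
print(r.close_job())"
```

```text
the job is handed in; nothing more can be done
None
```

The long rail is set in the jig, flush on the free fence with its mitre pressed closed (about 9 N). The cam lever was then swung round until it bit (about 7.5 N), and the job was handed in at about 19 s with no verdict returned.

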